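# Set the polisher and present the burnisher

## Robot

A 6-joint arm with a two-finger parallel gripper is mounted at the origin on the work surface. World frame = base frame: x ahead of the robot, y to its left, z up, the work surface at z = 0. Lengths are in mm, angles in rad, forces in N, time in s.
With the tool pointing down it reaches from about 375 to 975 mm from the base axis. Payload 3.8 kg.
Tool frame: the origin (TCP) lies at the very end of the fingers, on their centre line; the grasp point (between the pads) lies 19 mm behind it (arm.grasp_offset is the distance from the TCP to the grasp point, in mm); z points along the fingers, y is the line along which they close (so a half turn about z gives the same grasp; the last joint's range is limited). The gripper opens to 88 mm and grips with 3 to 60 N. Pads are 18 mm wide; open, the fingers measure 123 mm over their backs; the gripper's body (75 mm by 187 mm) begins 45 mm behind the grasp point.
Start: joints at [1.239, 0.264, 1.604, -0, 1.274, -0.037], TCP at [196.118, 645.876, 238.706] pointing down, gripper open.
Joint ranges: [-2.63, 2.63], [-0.94, 2.18], [0.31, 2.57], [-1.31, 4.45], [0, 2.66], [-2.55, 2.55]. Speed limits (rad/s): [2.57, 2.57, 3.14, 3.14, 3.14, 3.14].

## Interface

Orientations are given as a unit quaternion [w, x, y, z].
In Python, from cell import arm, viewer gives the robot as it stands. The module is installed in compiled form; this text tells all that it offers.
- The arm moves only by the tool jog_arm, never from a script. Its argument "rows" is a list of rows, each a list of 2 entries, a list of its own where there are three numbers: the shift along the world's x, y, z in mm, then the turn about the world's z in degrees. A call has 1 to 12 rows; each row shifts and turns the commanded pose from where the row before left it; what a row does not reach is not made up. A row lasts 1/10 s, in which the tool goes at most 50 mm and 8.59 degrees, less where a joint would pass 70% of its speed; a pose out of reach is approached as far as the arm can. A call is refused whole if a number of a shift passes 50 or a number of a turn 8.59, either way. A call with a gripper value outside its range is refused whole. "jaw" is the closure, from 0 (fully open) to 1 (shut), set as the call begins (left out, the last holds). The fingers move at their own pace and stop on an object; "squeeze" is the grip in N (left out, the last holds). Time passes only in rows, so rows that do not move let the fingers close. It gives the time, the measured TCP pose, the force, the opening and the grip force at its end, in the units of the state.
- arm.observe(): the state, without advancing time (a new reading comes with each control period).
- viewer.read_camera(name): name is "scene" or "side" or "wrist"; returns the picture (384x512x3 uint8, red, green, blue); there is no depth.
- viewer.camera_model(name): a dict with "intrinsics" (3x3 intrinsics, pixels), "R" (3x3) and "t" (3): a world point X has camera coordinates R X + t; the wrist camera has in their place "tool_from_camera" (4x4, takes a point from camera to tool coordinates, whose origin is the TCP and whose axes are the flange's). Camera axes: x right, y down, z forward; pixel columns grow to the right and rows downward; lengths in mm; the calibration is good to about 2 mm. A picture is of the moment at which its call begins: read the wrist's pose just before it. camera_model takes no time and is no camera call.
- arm.close_job(): hands the job in; it is judged then, once.
The state is a dict: "time_s": time; "joint_pos": joint angles; "joint_vel": joint speeds; "tau": joint torques, N m; "position": TCP position; "tcp_rot": TCP orientation; "ft_force": force on the tool from outside, world axes, zero at the start; "wrist_torque": the same for the moment, N m; "gripper_width": finger opening in mm; "grip_force": force on a finger pad.
Only numpy, scipy, OpenCV 4.12 (cv2) and the standard library are available. Lean on these libraries where they do the work, as an engineer would, in place of code of your own. Each camera call takes 0.05 s, during which the arm holds its last target. There are 200 camera calls.

## Task

Get ready to polish the burnisher: first turn the speed box's knob until its pointer lines up with the steel mark clip beside the scale. Then draw the burnisher (the tool with the mushroom-shaped handle end) out of the sloping rack and hold it level in front of the felt wheel, its steel tip aimed straight at the middle of the wheel's front edge and about 3 cm short of it, never touching the polisher. Finish while still holding it there in the gripper; the other two tools stay in the rack and nothing else is knocked about.

Things in the scene. Friction and masses are not known exactly. Their poses are not given: they have to be found in the camera images.
- speed_box: Fixed grey box 150 (x) x 180 (y) x 65 mm high, may be yawed. Origin at the centre of its underside, z up, +x away from the robot. On top: a knob nearer the robot and, on the far side, a white scale 130 mm long along y with a black pointer.
- speed_knob_grip (a point): Grip point on the knob's vertical axis, 102 mm above the table, 30 mm to -x of the box's centre. The knob is a black bar 42 mm long and 14 mm thick, from 79 to 111 mm above the table, on a disc of 22 mm radius; free all round. The bar's length is this point's x axis, which turns with the knob.
- speed_knob (a joint): Knob angle, rad, 0 to 4.6, growing clockwise seen from above; 0: bar along the box's x. Friction about 0.03 N m, stays where left. Each rad clockwise moves the pointer 20 mm to the box's -y. At the start the pointer is on the +y side of the mark: turn clockwise, 0.9 to 2.9 rad.
- pointer_tip (a point): Tip (+x end) of the black pointer blade, 3 mm wide, that slides along the box's y axis just above the scale, about 70 mm above the table, 55 mm to +x of the box's centre. Axes parallel to the box's.
- mark_tip (a point): Tip (pointing to -x) of the small steel clip at the far edge of the scale, 57 mm to +x of the box's centre, 69 mm above the table. Fixed, at another place along the scale in each episode. Axes parallel to the box's. Pointer and mark line up when pointer_tip and this point have the same y in the box's frame.
- tool_rack: Fixed wooden rack, foot 130 (x) x 234 (y) mm, may be yawed; origin under the foot, z up. A 35 mm plank with three holes (10 mm square, through, 65 mm apart along y) slopes at 45 degrees, upper face centred 95 mm up at x = -5 mm. The tools lean 45 degrees to the rack's -x (to the robot) and are drawn out along that line: towards -x and up.
- burnisher: About 130 g. Origin on its axis at the shoulder resting on the rack's face; z runs along the handle. Along z: tip of 8 mm steel rod at -85 mm, brass ferrule 0 to 14, straight dark wood handle (diameter 22) 14 to 74, mushroom cap (39 across) 74 to 95. In the rack z leans 45 degrees to the rack's -x and y is the rack's y. In any of the three holes; the other tools have no cap.
- burnisher_grip (a point): Point on the burnisher's axis in the middle of the straight part of its handle, 42 mm from the shoulder, 127 mm from the tip. In the rack it lies about 124 mm above the table and can be taken straight from above, closing along the rack's y; the neighbouring handles are 65 mm away.
- burnisher_tip (a point): The rounded steel tip of the burnisher's rod.
- file_tool: Plain handled tool in the rack, straight dark handle 23 mm diameter reaching 113 mm from the shoulder; to be left in place.
- awl: Slimmer, shorter plain tool in the rack, handle 18 mm diameter reaching 73 mm from the shoulder; to be left in place.
- polisher: Fixed bench polisher, not running, may be yawed. Origin on the table below the wheel's centre, z up, front to -x (robot side). Grey felt wheel 100 mm diameter, 24 mm wide, axle along y 150 mm up. Green motor (90 mm diameter) and foot on the -y side, y = -45 to -205 mm; axle end to y = +35 mm.
- wheel_front (a point): Middle of the felt wheel's front edge (the point of the rim nearest the robot at axle height), 150 mm above the table, 50 mm to -x of the axle. Axes parallel to the polisher's. The burnisher is to point along its +x, tip about 30 mm before it.
- polish_jar: Bystander: jar with steel cap, 56 mm diameter, 45 mm high, standing between rack and polisher.
- copper_bowl: Bystander: copper bowl, 100 mm across, 45 mm high.
- hammer: Bystander: hammer 220 mm long lying on the table in front of the robot, its head 26 mm high.
- copper_disc: Bystander: copper disc 80 mm across, 5 mm thick.
- mallet: Bystander: wooden mallet lying at the robot's right.

How it is judged (in metres and radians):
On the way, in this order (a step that is already met when the one before it is completed fails the run):
1. the pointer is lined up with the mark (y of pointer_tip in the frame of mark_tip between -0.004 and 0.004 m), for 0.3 s.
2. the burnisher is drawn out of the rack, held in the gripper and raised (height (world z) of burnisher_tip above 0.11 m and contact force between burnisher and tool_rack below 0.1 N and contact force between burnisher and the fingers above 1 N), for 0.2 s.
At the end, for the whole second after the job is handed in: Pointer within 4 mm of the mark; burnisher held in the fingers only, still, level within 12 degrees, in line with the polisher within 17 degrees, tip 8 to 60 mm before the wheel's front edge, within 22 mm sideways and 25 mm in height; the other two tools within 20 mm of their start (all of step 1 and x of burnisher_tip in the frame of wheel_front between -0.06 and -0.008 m and y of burnisher_tip in the frame of wheel_front between -0.022 and 0.022 m and z of burnisher_tip in the frame of wheel_front between -0.025 and 0.025 m and angle between burnisher's own z axis and vertical between 1.35 and 1.79 rad and angle between the z axis of burnisher and the x axis of polisher, either way round below 0.3 rad and height (world z) of burnisher above 0.11 m and contact force between burnisher and the fingers above 1 N and contact force between burnisher and tool_rack below 0.1 N and contact force between burnisher and polisher below 0.1 N and contact force between burnisher and speed_box below 0.1 N and contact force between burnisher and polish_jar below 0.1 N and contact force between burnisher and file_tool below 0.1 N and contact force between burnisher and awl below 0.1 N and linear speed of burnisher below 0.03 m/s and distance of each of file_tool, awl from where it was at the start of the episode below 0.02 m); the arm keeps its last pose, push and grip.
It fails at once if the burnisher or the robot touched the polisher (contact force between burnisher and polisher above 1 N or contact force between any of the arm, the fingers and polisher above 2 N).
It fails at once if another tool was pulled from the rack (distance of any of file_tool, awl from where it was at the start of the episode above 0.03 m).
It fails at once if a bystander was knocked about (distance of any of polish_jar, copper_bowl, hammer, copper_disc, mallet from where it was at the start of the episode above 0.04 m).
It also fails if it takes over 69 s, if anything falls off the work surface, if the arm or the gripper's body presses on something with over 40 N, if the wrist force passes 120 N, or if a joint passes its speed limit or range.

## Working session

There is one attempt and no reset: what is moved stays moved. The work goes in short steps, Python scripts to look and compute and a tool call to move; the robot and the scene stay as the last step left them, time stands still between calls to the robot, and variables do not carry over. Pictures are saved under pics/ and viewed, at most 10 in all, crops included, and the job is handed in when it is done.

Besides the shell and the picture viewer there is one more tool, called after "Call:" as name(argument=value, ...), one argument or row to a line, values as JSON. jog_arm: Moves the arm, as the interface text tells. Its arguments: {"type":"object","properties":{"rows":{"type":"array"},"jaw":{"type":"number"},"squeeze":{"type":"number"}},"required":["rows"]}

```bash
mkdir -p pics; cat > h.py <<'E'
import numpy as np, cv2
from cell import arm, viewer
from scipy.spatial.transform import Rotation as Rt
def cam(name):
    m=viewer.camera_model(name); K=np.array(m["intrinsics"])
    if name!="wrist": return K,np.array(m["R"]),np.array(m["t"]).ravel()
    s=arm.observe(); q=s["tcp_rot"]; T=np.eye(4); T[:3,:3]=Rt.from_quat([q[1],q[2],q[3],q[0]]).as_matrix(); T[:3,3]=s["position"]
    C=np.linalg.inv(T@np.array(m["tool_from_camera"])); return K,C[:3,:3],C[:3,3]
def snap(name,fn):
    c=cam(name); im=viewer.read_camera(name); cv2.imwrite(f"pics/{fn}.png",im[:,:,::-1]); np.savez(f"pics/{fn}.npz",im=im,K=c[0],R=c[1],t=c[2]); return im,c
def load(fn):
    d=np.load(f"pics/{fn}.npz"); return d["im"],(d["K"],d["R"],d["t"])
def ray(c,p):
    K,R,t=c; d=R.T@np.linalg.inv(K)@[p[0],p[1],1]; return -R.T@t,d/np.linalg.norm(d)
def onz(c,p,z):
    o,d=ray(c,p); return o+d*(z-o[2])/d[2]
def proj(c,X):
    K,R,t=c; v=K@(R@np.array(X,float)+t); return v[:2]/v[2]
def tri(obs):
    A=np.zeros((3,3));b=np.zeros(3); rs=[ray(c,p) for c,p in obs]
    for o,d in rs: M=np.eye(3)-np.outer(d,d);A+=M;b+=M@o
    X=np.linalg.solve(A,b); return X,[np.linalg.norm((np.eye(3)-np.outer(d,d))@(X-o)) for o,d in rs]
E
python3 - <<'E'
from h import *
for n in("scene","side","wrist"): 
    im,c=snap(n,n+"0"); print(n,c[0][0,0],-c[1].T@c[2],c[1][2])
a=[cv2.imread(f"pics/{n}0.png") for n in("scene","side","wrist")]
for n,i in zip(("scene","side","wrist"),a): cv2.imwrite(f"pics/{n}0b.png",cv2.resize(i,(800,600),interpolation=cv2.INTER_CUBIC))
s=arm.observe();print(s)
E
```

```text
scene 423.54777418248227 [1285.29084622  632.02350272  822.66592276] [-0.54662786 -0.60236788 -0.58167939]
side 354.5193177592592 [  16.28402272 -725.71446759  673.91507548] [ 0.58255203  0.60883816 -0.53846933]
wrist 291.10478295309446 [123.00185973 668.87681425 383.7962584 ] [ 0.28097712 -0.08711123 -0.95575284]
{'time_s': 0.15, 'joint_pos': array([ 1.23905520e+00,  2.64548311e-01,  1.60506244e+00, -1.53849032e-06,
        1.27371805e+00, -3.68938305e-02]), 'joint_vel': array([-2.19777391e-05, -2.37757030e-03, -4.83781087e-03,  1.61035639e-05,
       -7.04733918e-04,  3.56869270e-04]), 'tau': array([ 3.68092860e-04, -5.02842772e+01, -3.57469976e+01,  7.26630958e-02,
        2.50490085e-02, -7.01847694e-05]), 'position': array([195.96676823, 645.34279462, 237.69429864]), 'tcp_rot': array([-1.58374508e-04,  1.46889941e-01,  9.89152461e-01, -8.53508216e-04]), 'ft_force': array([ 0.26265528, -0.59060019,  0.01051907]), 'wrist_torque': array([ 0.00060612, -0.06106562,  0.02080762]), 'grip_force': 0.0, 'gripper_width': 88.54424084358357}
```

View pics/scene0b.png

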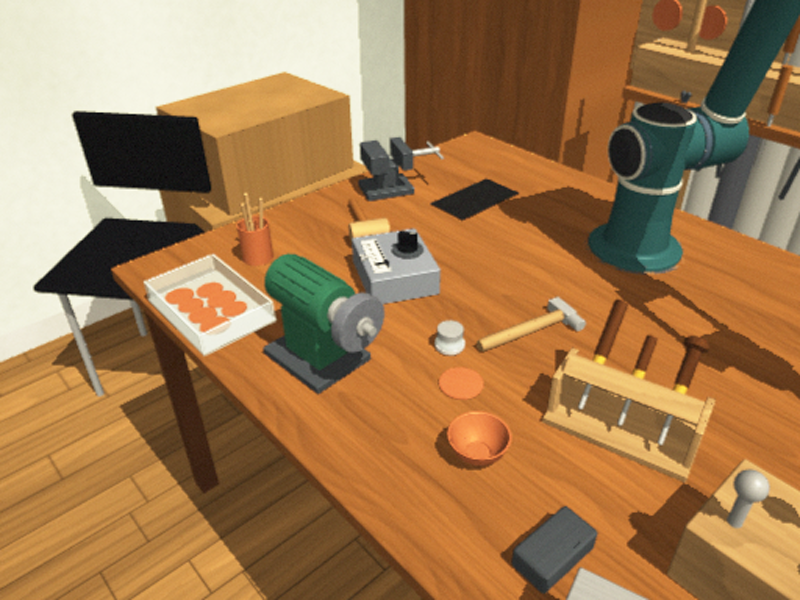

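View pics/side0b.png

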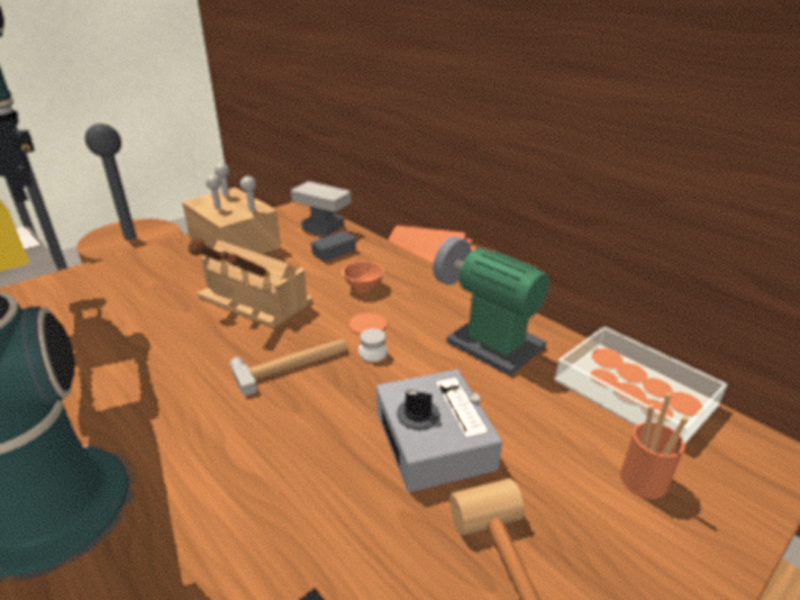

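The scene and side views show the speed box (scene 395,265; side 437,430), the polisher wheel (scene 358,320), and the rack. The capped burnisher is in the rack's right-hand hole as seen by the scene camera (cap at 696,345).

```bash
python3 - <<'E'
from h import *
_,cs=load("scene0");_,cd=load("side0");k=.64
S=lambda x,y:(x*k,y*k)
for n,a,b in[("knob",(407,236),(418,396)),("wheel",(358,320),(452,260)),("jar",(450,326),(373,337))]:
    print(n,tri([(cs,S(*a)),(cd,S(*b))]))
for n,a,z in[("box near+y?",(438,273),65),("box +x+y",(368,283),65),("b3",(350,235),65),("b4",(422,230),65),("rack foot R",(688,476),0),("rack L",(547,420),0),("cap",(696,345),155)]: print(n,onz(cs,S(*a),z).round())
for n,a,z in[("s1",(462,372),65),("s2",(498,445),65),("s3",(410,462),65),("s4",(377,387),65),("rackfoot",(272,325),0),("rackfoot",(310,300),0),("rackfoot",(200,295),0),("hammerhead",(243,375),26),("mallet",(487,505),40)]: print(n,onz(cd,S(*a),z).round())
_,cw=load("wrist0")
print(proj(cw,[300,450,120]))
E
```

```text
knob (array([ 476.69229763, -270.67998286,   99.86504457]), [np.float64(0.6945942723576282), np.float64(0.6945942723575137)])
wheel (array([773.36326148, -62.39657056, 151.00493587]), [np.float64(0.6646375264798894), np.float64(0.6646375264798149)])
jar (array([576.02666602, -42.46748985,  42.94710757]), [np.float64(1.828050017923643), np.float64(1.8280500179237282)])
box near+y? [ 489. -161.   65.]
box +x+y [ 617. -231.   65.]
b3 [ 528. -403.   65.]
b4 [ 395. -310.   65.]
rack foot R [529. 429.  -0.]
rack L [595. 210.   0.]
cap [430. 348. 155.]
s1 [ 605. -250.   65.]
s2 [ 518. -400.   65.]
s3 [ 399. -336.   65.]
s4 [ 470. -181.   65.]
rackfoot [483. 181.   0.]
rackfoot [602. 211.   0.]
rackfoot [426. 399.   0.]
hammerhead [341.  42.  26.]
mallet [ 441. -447.   40.]
[114.63557181 324.88422403]
```

View pics/wrist0.png

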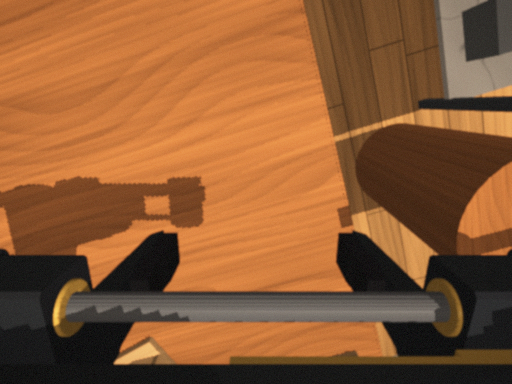

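The wrist view shows the bare table and the table edge at rows 0–230. The fingers cover rows 230 and below, so I need to stay about 100 mm short of whatever I want to look at.

Call:
jog_arm(
  rows=[
    [[22,-46,5],[7]],
    [[22,-46,5],[7]],
    [[22,-46,4],[7]],
    [[22,-46,4],[7]],
    [[22,-46,4],[6.5]],
    [[22,-46,0],[0]],
    [[22,-46,0],[0]],
    [[0,0,0],[0]],
    [[0,0,0],[0]],
    [[0,0,0],[0]],
  ],
)

```text
validation failed for argument at $.ro...
```

```bash
python3 - <<'E'
from h import *
im,c=snap("wrist","w1"); print(arm.observe()["position"],arm.observe()["time_s"])
cv2.imwrite("pics/w1b.png",cv2.resize(im[:240,:,::-1],(800,375)))
E
```

```text
[195.98633519 645.45186284 237.85945399] 0.2
```

View pics/w1b.png

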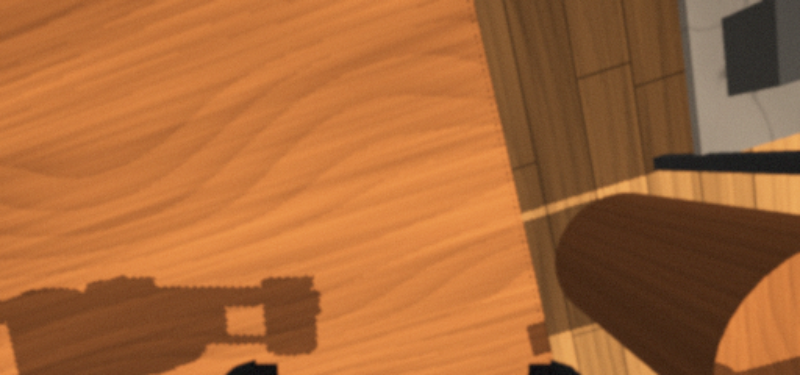

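The view is unchanged because the move was refused. The turn has to be a plain number.

Call:
jog_arm(
  rows=[
    [[22,-46,5],7],
    [[22,-46,5],7],
    [[22,-46,4],7],
    [[22,-46,4],7],
    [[22,-46,4],6.5],
    [[22,-46,0],0],
    [[22,-46,0],0],
    [[0,0,0],0],
    [[0,0,0],0],
    [[0,0,0],0],
  ],
)

```text
time_s: 1.2
position: [346.5, 331.6, 260.2]
tcp_rot: [-0.0, -0.153, 0.988, 0.0]
ft_force: [-0.3, 0.1, -0.8]
gripper_width: 88.2
grip_force: 0.0
```

```bash
python3 - <<'E'
from h import *
im,c=snap("wrist","w1")
cv2.imwrite("pics/w1c.png",cv2.resize(im[:260,:,::-1],(800,406)))
E
```

```text
(no output)
```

View pics/w1c.png

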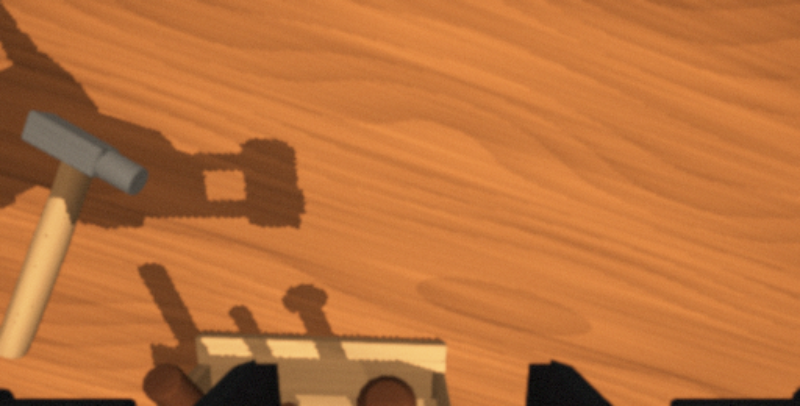

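The wrist image's "up" points towards the robot. The hammer is at (60,160) and the rack only appears at the bottom (cap at 388,395), so I need to move further out.

Call:
jog_arm(
  rows=[
    [[40,12,10],0],
    [[40,12,10],0],
    [[40,12,0],0],
    [[35,10,0],0],
    [[0,0,0],0],
    [[0,0,0],0],
    [[0,0,0],0],
  ],
)

```text
time_s: 1.95
position: [500.2, 377.7, 279.7]
tcp_rot: [-0.001, -0.154, 0.988, -0.0]
ft_force: [-0.1, -1.0, 0.0]
gripper_width: 88.1
grip_force: 0.0
```

```bash
python3 - <<'E'
from h import *
im,c=snap("wrist","w2")
cv2.imwrite("pics/w2c.png",cv2.resize(im[:260,:,::-1],(800,406)))
E
```

```text
(no output)
```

View pics/w2c.png

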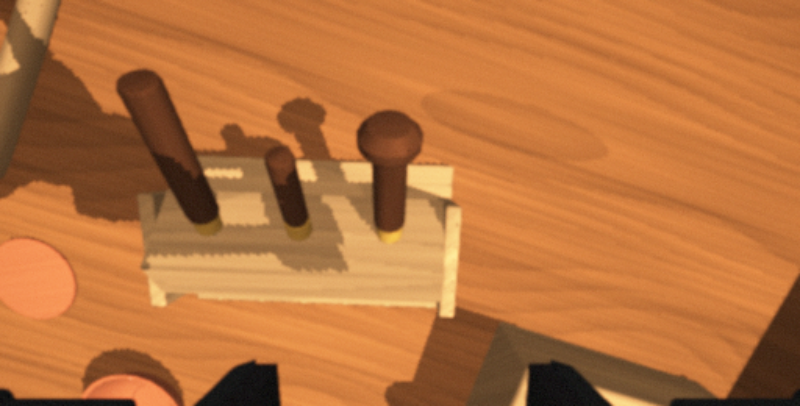

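Call:
jog_arm(
  rows=[
    [[20,-20,0],0],
    [[25,-20,0],0],
    [[0,0,0],0],
    [[0,0,0],0],
  ],
)

```text
time_s: 2.4
position: [545.9, 336.8, 280.6]
tcp_rot: [-0.0, -0.153, 0.988, 0.0]
ft_force: [0.2, 0.2, 0.4]
gripper_width: 88.2
grip_force: 0.0
```

```bash
python3 - <<'E'
from h import *
im,c=snap("wrist","w3")
for n in("w2","w3"):
    im,c=load(n); h=cv2.cvtColor(im,cv2.COLOR_RGB2HSV)
    m=((h[...,0]<14)&(h[...,1]>120)&(h[...,2]<115)&(h[...,2]>20)).astype('u1'); m[235:]=0
    m=cv2.morphologyEx(m,cv2.MORPH_OPEN,np.ones((3,3)))
    N,l,s,ce=cv2.connectedComponentsWithStats(m)
    for i in range(1,N):
        if s[i,4]>100: print(n,"dark",s[i],ce[i].round(1))
    m=((h[...,0]>20)&(h[...,0]<32)&(h[...,1]>170)).astype('u1'); m[235:]=0
    N,l,s,ce=cv2.connectedComponentsWithStats(m)
    for i in range(1,N):
        if s[i,4]>10: print(n,"yel",s[i],ce[i].round(1))
    for X in([420,345,155],[449,354,125],[477,362,95]): print(proj(c,X).round())
E
```

```text
w2 dark [  0   0  10  14 109] [4.  5.5]
w2 dark [ 26  34  21  17 171] [34.4 43.2]
w2 dark [   6   45  133   98 5432] [75.1 88.9]
w2 dark [ 229   71   39   77 1442] [246.8 107.4]
w2 dark [169  93  28  52 746] [183.  118.6]
w2 dark [478 179  34  56 967] [499.9 214.9]
w2 yel [249 150   6   5  19] [251.2 151.8]
[248.  92.]
[249. 125.]
[249. 149.]
w3 dark [   0    0   87  106 1711] [23.5 59.6]
w3 dark [ 133    2   53  111 3032] [159.5  55.9]
w3 dark [115  21  24  27 339] [127.   32.2]
w3 dark [ 288   32   38   86 1767] [303.   71.5]
w3 dark [ 44  52  20  23 242] [52.7 63.9]
w3 dark [226  57  20  58 920] [235.6  84.8]
w3 dark [ 39  72  62  23 653] [67.2 83. ]
w3 dark [ 85  94  32  12 189] [ 99.6 100.9]
w3 yel [240 117   3   6  11] [240.9 119.4]
w3 yel [298 120   6   5  15] [300.5 121.6]
[310.  53.]
[303.  92.]
[297. 121.]
```

The wrist view shows the burnisher's cap at (390,137), its handle running down to the ferrule at (390,236), and the file and awl to its left. My predicted rack pose projects onto it within about 3 px. Next I refine the handle axis from the two views.

```bash
python3 - <<'E'
from h import *
P=[];Y=[];cc=[]
for n,(x0,x1,r0,r1) in{"w2":(229,268,110,146),"w3":(284,328,78,116)}.items():
    im,c=load(n); h=cv2.cvtColor(im,cv2.COLOR_RGB2HSV)
    m=((h[...,0]<14)&(h[...,1]>120)&(h[...,2]<115)&(h[...,2]>20))
    pts=[];w=[]
    for r in range(r0,r1):
        xs=np.where(m[r,x0:x1])[0]+x0
        if len(xs)>4: pts.append(((xs.min()+xs.max())/2,r));w.append(np.ptp(xs)+1)
    p=np.array(pts);f=np.polyfit(p[:,1],p[:,0],1); print(n,f,w)
    o,d1=ray(c,(np.polyval(f,r0),r0));_,d2=ray(c,(np.polyval(f,r1),r1))
    nn=np.cross(d1,d2);P.append((nn/np.linalg.norm(nn),o));cc.append((c,f))
d=np.cross(P[0][0],P[1][0]);d/=np.linalg.norm(d);d*=np.sign(d[2]);print("axis",d,np.degrees(np.arcsin(d[2])),np.degrees(np.arctan2(-d[1],-d[0])))
A=np.array([P[0][0],P[1][0],[0,0,1]])
for z in(95,124.7,155): print(z,np.linalg.solve(A,[P[0][0]@P[0][1],P[1][0]@P[1][1],z]).round(1))
# ferrule centres
_,c2=load("w2");_,c3=load("w3");print(tri([(c2,(250.,151.8)),(c3,(299.5,121.6))]))
# box region estimates: project
_,cs=load("scene0")
E
```

```text
w2 [-1.09395109e-02  2.50005899e+02] [np.int64(21), np.int64(21), np.int64(21), np.int64(20), np.int64(20), np.int64(20), np.int64(20), np.int64(20), np.int64(21), np.int64(22), np.int64(20), np.int64(21), np.int64(21), np.int64(22), np.int64(21), np.int64(22), np.int64(20), np.int64(21), np.int64(19), np.int64(20), np.int64(20), np.int64(20), np.int64(20), np.int64(20), np.int64(20), np.int64(20), np.int64(20), np.int64(19), np.int64(18), np.int64(18), np.int64(18), np.int64(18), np.int64(18), np.int64(18), np.int64(17), np.int64(13)]
w3 [-1.83116315e-01  3.18078619e+02] [np.int64(21), np.int64(22), np.int64(22), np.int64(21), np.int64(21), np.int64(21), np.int64(21), np.int64(20), np.int64(20), np.int64(20), np.int64(21), np.int64(20), np.int64(20), np.int64(20), np.int64(20), np.int64(19), np.int64(20), np.int64(21), np.int64(20), np.int64(20), np.int64(21), np.int64(20), np.int64(20), np.int64(19), np.int64(20), np.int64(18), np.int64(20), np.int64(20), np.int64(19), np.int64(19), np.int64(20), np.int64(19), np.int64(19), np.int64(19), np.int64(19), np.int64(18), np.int64(16), np.int64(15)]
axis [-0.75480405 -0.20663361  0.62255394] 38.50287721236178 15.31006975673931
95 [480.5 361.7  95. ]
124.7 [444.5 351.9 124.7]
155 [407.7 341.8 155. ]
(array([477.0134636 , 362.95959857, 111.11462256]), [np.float64(0.15622483254661623), np.float64(0.1562248325465026)])
```

Call:
jog_arm(
  rows=[
    [[15,-50,0],-8],
    [[15,-50,0],-8],
    [[10,-50,0],-8],
    [[10,-50,0],-8],
    [[0,-50,0],-8],
    [[0,-50,0],-5],
    [[0,-50,0],0],
    [[0,-50,0],0],
    [[0,-50,0],0],
    [[-10,-50,0],0],
    [[-10,-50,0],0],
    [[0,0,0],0],
  ],
)

```text
time_s: 3.65
position: [573.9, -209.1, 280.4]
tcp_rot: [0.0, 0.239, 0.971, -0.001]
ft_force: [0.4, 1.2, 0.4]
gripper_width: 88.4
grip_force: 0.0
```

Call:
jog_arm(
  rows=[
    [[0,-40,0],0],
    [[0,-40,0],0],
    [[-5,-30,0],0],
    [[0,0,0],0],
    [[0,0,0],0],
    [[0,0,0],0],
  ],
)

```text
time_s: 4.25
position: [570.9, -312.9, 280.3]
tcp_rot: [0.0, 0.236, 0.972, 0.0]
ft_force: [-0.1, -0.3, 0.1]
gripper_width: 88.3
grip_force: 0.0
```

```bash
python3 - <<'E'
from h import *
im,c=snap("wrist","w4")
cv2.imwrite("pics/w4c.png",cv2.resize(im[:300,:,::-1],(800,469),interpolation=cv2.INTER_CUBIC))
E
```

```text
(no output)
```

View pics/w4c.png

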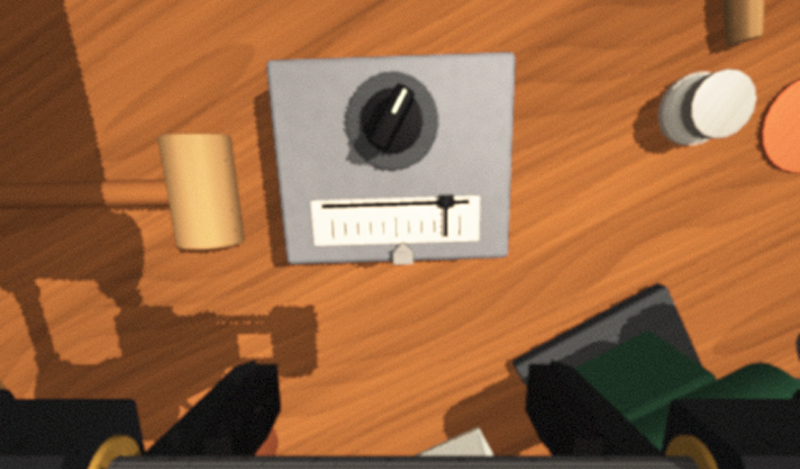

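Call:
jog_arm(
  rows=[
    [[20,35,0],0],
    [[20,35,0],0],
    [[0,0,0],0],
    [[0,0,0],0],
    [[0,0,0],0],
  ],
)

```text
time_s: 4.8
position: [610.2, -244.6, 280.3]
tcp_rot: [-0.0, 0.236, 0.972, -0.0]
ft_force: [-0.4, -0.3, -0.0]
gripper_width: 87.9
grip_force: 0.0
```

The wrist view shows the knob at (391,120), its bar tilted clockwise from box x with a white line on top. The pointer tip is at (445,236) and the clip tip at (402,244). I measure these now, using two views.

```bash
python3 - <<'E'
from h import *
im5,c5=snap("wrist","w5")
def seg(n):
    im,c=load(n); h=cv2.cvtColor(im,cv2.COLOR_RGB2HSV).astype(int)
    g=((h[...,1]<60)&(h[...,2]>85)).astype('u1'); g[180:]=0
    N,l,s,ce=cv2.connectedComponentsWithStats(g)
    i=max(range(1,N),key=lambda i:s[i,4]); x,y,w,hh,_=s[i]
    cn=max(cv2.findContours((l==i).astype('u1'),cv2.RETR_EXTERNAL,cv2.CHAIN_APPROX_NONE)[0],key=cv2.contourArea)
    hull=cv2.convexHull(cn); q=cv2.approxPolyDP(hull,12,True)[:,0]
    print(n,s[i],"poly",q.tolist())
    fill=cv2.fillPoly(np.zeros_like(g),[hull],1)
    W=((h[...,1]<45)&(h[...,2]>190)&(fill>0)).astype('u1')
    N,l,s,ce=cv2.connectedComponentsWithStats(W)
    for j in range(1,N):
        if s[j,4]>8: print(" white",s[j],ce[j].round(1), cv2.minAreaRect(np.argwhere(l==j)[:,::-1].astype('f4')))
    D=((h[...,2]<45)&(fill>0)).astype('u1')
    N,l,s,ce=cv2.connectedComponentsWithStats(D)
    for j in range(1,N):
        if s[j,4]>8: print(" dark",s[j],ce[j].round(1),cv2.minAreaRect(np.argwhere(l==j)[:,::-1].astype('f4')))
seg("w4");seg("w5")
for n in("w4","w5"):
    im,c=load(n)
    for X in([476.7,-270.7,111],): print(proj(c,X))
im,c=load("w4"); a=cv2.resize(im[110:175,185:325,::-1],None,fx=5.5,fy=5.5,interpolation=cv2.INTER_CUBIC)
im,c=load("w5"); x,y=proj(c,[530,-300,70]).astype(int); print("crop",x-70,y-45); b=cv2.resize(im[max(y-45,0):y+20,max(x-70,0):x+70,::-1],None,fx=5.5,fy=5.5,interpolation=cv2.INTER_CUBIC)
print(a.shape,b.shape)
w=min(a.shape[1],b.shape[1]);h=299
cv2.imwrite("pics/ab.png",np.vstack([a[:h,:w],b[:h,:w]]))
E
```

```text
w4 [  171    34   158   135 17669] poly [[328, 35], [322, 163], [184, 166], [173, 39]]
 white [ 251   35   77   91 3800] [301.5  71.4] ((289.0, 80.0), (90.0, 76.0), 90.0)
 white [251  57   9  15  44] [255.2  64.2] ((255.20001220703125, 64.0999984741211), (2.236067771911621, 16.099689483642578), 26.56505012512207)
 white [273  99   7  15  31] [276.2 105.8] ((276.1058654785156, 106.02352142333984), (5.206331729888916, 13.232759475708008), 12.52880573272705)
 white [302 114   7   5  12] [305.2 115.8] ((305.5000305175781, 115.50001525878906), (6.708203315734863, 2.236067771911621), 26.56505012512207)
 white [ 198  123  111   45 2909] [252.1 142.7] ((253.57553100585938, 146.1553497314453), (42.298622131347656, 110.22434997558594), 87.82526397705078)
 white [320 136   4   6  10] [321.2 138.7] ((321.5, 138.5), (3.0, 5.0), 0.0)
 dark [ 231   54   37   44 1020] [247.8  78.3] ((248.02081298828125, 76.47187805175781), (42.37592697143555, 35.60171127319336), 81.46923065185547)
 dark [280 126  10   7  34] [284.3 128.9] ((284.5000305175781, 128.50003051757812), (7.071067810058594, 7.07106781005859
[... 171 characters left out ...]
6.0), 90.0)
 white [174  53   7  14  30] [176.7  59.5] ((176.63917541503906, 59.56185531616211), (2.0306923389434814, 13.910242080688477), 23.962491989135742)
 white [252 131   9  10  44] [256.8 135.4] ((257.2561340332031, 135.6951446533203), (8.901905059814453, 7.340167045593262), 51.34019470214844)
 white [255 150   4   5  11] [256.5 152.3] ((256.5, 152.0), (3.0, 4.0), 0.0)
 dark [ 160   50   40   45 1203] [179.1  75.4] ((180.08409118652344, 72.23893737792969), (38.514503479003906, 43.969058990478516), 3.814074993133545)
 dark [215 123  10   7  48] [219.1 125.6] ((219.5, 126.0), (9.0, 6.0), 0.0)
[250.75354201  76.68103093]
[172.65628739  72.76054338]
crop 115 85
(358, 770, 3) (358, 770, 3)
```

View pics/ab.png

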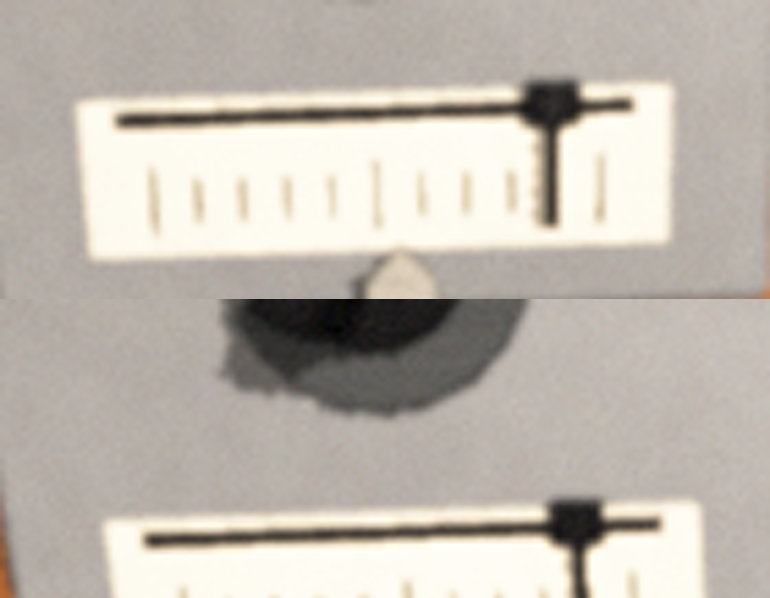

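The crop shows the pointer tip at w4 px (285.0,150.9), the clip tip at (257.7,155.5), and the slider head at (285.4,128.9) in w4 and (219.9,126.0) in w5.

```bash
python3 - <<'E'
from h import *
_,c4=load("w4");_,c5=load("w5")
print("slider",tri([(c4,(285.4,128.9)),(c5,(219.9,126.0))]))
print("white line",tri([(c4,(255.2,64.1)),(c5,(176.7,59.5))]))
q4=[[328,35],[322,163],[184,166],[173,39]];q5=[[258,31],[261,160],[122,163],[102,36]]
for c,q in((c4,q4),(c5,q5)):
    Q=np.array([onz(c,p,65)[:2] for p in q]);e=np.roll(Q,-1,0)-Q
    print("box ctr",Q.mean(0).round(1),"len",np.linalg.norm(e,axis=1).round(),"ang",np.degrees(np.arctan2(e[:,1],e[:,0])).round(1))
yaw=np.radians(-28)
a=np.array([251.2,208-150.]) 
for c,p in((c4,(255.2,64.1)),(c5,(176.7,59.5))): print("line@111",onz(c,p,111).round(1))
u=np.array([0.5**.5,0]);t=np.radians(26.6)
p1=onz(c4,(255.2-7*np.sin(-t),64.1-7*np.cos(t)),111);p2=onz(c4,(255.2+7*np.sin(-t),64.1+7*np.cos(t)),111);d=p1-p2;print("bar dir deg",np.degrees(np.arctan2(d[1],d[0])),p1,p2)
pt=onz(c4,(285.,150.9),70);mk=onz(c4,(257.7,155.5),69)
for y in(-27,-28,-29,-30): r=np.radians(y);yv=np.array([-np.sin(r),np.cos(r),0]);print(y,(pt-mk)@yv,(pt-mk)@yv/20,"rad")
print(pt,mk)
# rail angle at z=66
r1=onz(c4,(185+120/5.5,110+121/5.5),66);r2=onz(c4,(185+630/5.5,110+103/5.5),66);d=r2-r1;print("rail yaw",np.degrees(np.arctan2(-d[0],d[1])))
E
```

```text
slider (array([ 544.14810932, -260.1409242 ,   69.9918668 ]), [np.float64(0.153042306681213), np.float64(0.1530423066812851)])
white line (array([ 467.89935539, -261.07764288,  108.83508259]), [np.float64(0.27743156791967666), np.float64(0.27743156791967205)])
box ctr [ 500.8 -283.2] len [144. 174. 144. 173.] ang [ -26.2 -116.   153.3   64.1]
box ctr [ 501.1 -282.7] len [145. 175. 143. 174.] ang [ -25.8 -116.1  153.7   64.3]
line@111 [ 468.4 -261.3  111. ]
line@111 [ 468.2 -260.6  111. ]
bar dir deg 124.06345403825219 [ 464.73001734 -255.92840285  111.        ] [ 472.06975381 -266.78405702  111.        ]
-27 33.51412255918694 1.6757061279593468 rad
-28 33.40995336969887 1.6704976684849435 rad
-29 33.295607184764904 1.6647803592382453 rad
-30 33.17111883534067 1.6585559417670335 rad
[ 567.62058125 -271.9584745    70.        ] [ 557.46309463 -304.39675565   69.        ]
rail yaw -25.305593020333756
```

Call:
jog_arm(
  rows=[
    [[-45,-8,0],-7.2],
    [[-45,-8,0],-7.2],
    [[-46,-9,-20],-7.2],
    [[0,0,-40],-7.1],
    [[0,0,-40],0],
    [[0,0,-35],0],
    [[0,0,0],0],
    [[0,0,0],0],
    [[0,0,0],0],
  ],
)

```text
time_s: 5.75
position: [476.7, -271.0, 148.1]
tcp_rot: [0.002, 0.47, 0.882, -0.0]
ft_force: [-0.4, 0.0, -0.4]
gripper_width: 87.9
grip_force: 0.0
```

Call:
jog_arm(
  rows=[
    [[-2.5,1,-25],0],
    [[0,0,-25],0],
    [[0,0,-11],0],
    [[0,0,0],0],
    [[0,0,0],0],
    [[0,0,0],0],
  ],
)

```text
time_s: 6.35
position: [474.2, -269.6, 86.4]
tcp_rot: [0.002, 0.47, 0.883, -0.0]
ft_force: [1.0, -0.5, -0.3]
gripper_width: 88.3
grip_force: 0.0
```

Call:
jog_arm(
  rows=[
    [[0,0,0],0],
    [[0,0,0],0],
    [[0,0,0],0],
    [[0,0,0],0],
    [[0,0,0],0],
    [[0,0,0],0],
    [[0,0,0],0],
    [[0,0,0],0],
  ],
  jaw=1,
  squeeze=15,
)

```text
time_s: 7.15
position: [472.8, -268.7, 84.5]
tcp_rot: [-0.0, 0.47, 0.883, 0.0]
ft_force: [0.7, 0.4, 0.2]
gripper_width: 26.2
grip_force: 0.0
```

Call:
jog_arm(
  rows=[
    [[0,0,0],0],
    [[0,0,0],0],
    [[0,0,0],0],
    [[0,0,0],0],
    [[0,0,0],0],
  ],
)

```text
time_s: 7.65
position: [472.6, -268.9, 84.6]
tcp_rot: [-0.0, 0.47, 0.883, -0.0]
ft_force: [-1.9, -0.9, 0.5]
gripper_width: 14.3
grip_force: 15.0
```

Call:
jog_arm(
  rows=[
    [[0,0,0],-7.5],
    [[0,0,0],-7.5],
    [[0,0,0],-7.5],
    [[0,0,0],-7.5],
    [[0,0,0],-7.5],
    [[0,0,0],-7.5],
    [[0,0,0],-7.5],
    [[0,0,0],-7.5],
    [[0,0,0],-7.5],
    [[0,0,0],-7.5],
    [[0,0,0],-7.5],
    [[0,0,0],-5],
  ],
)

```text
time_s: 8.85
position: [477.1, -269.7, 84.7]
tcp_rot: [0.003, 0.951, 0.31, 0.004]
ft_force: [13.9, -4.1, -12.0]
gripper_width: 13.8
grip_force: 15.0
```

Call:
jog_arm(
  rows=[
    [[0,0,0],0],
    [[0,0,0],0],
  ],
)

```text
time_s: 9.05
position: [477.0, -269.7, 84.7]
tcp_rot: [0.003, 0.95, 0.312, 0.004]
ft_force: [12.4, -2.0, -11.0]
gripper_width: 13.8
grip_force: 15.0
```

```bash
python3 - <<'E'
from h import *
a=[]
for n in("scene","side"):
    im,c=snap(n,n+"1"); x,y=proj(c,[553,-297,70]).astype(int); print(n,x,y)
    a.append(cv2.resize(im[y-25:y+25,x-33:x+33,::-1],(396,300),interpolation=cv2.INTER_CUBIC))
im,c=snap("wrist","w6")
cv2.imwrite("pics/p.png",np.vstack([np.hstack(a),cv2.resize(im[:,:,::-1],(792,594))[:290]]))
E
```

```text
scene 237 163
side 295 253
```

View pics/p.png

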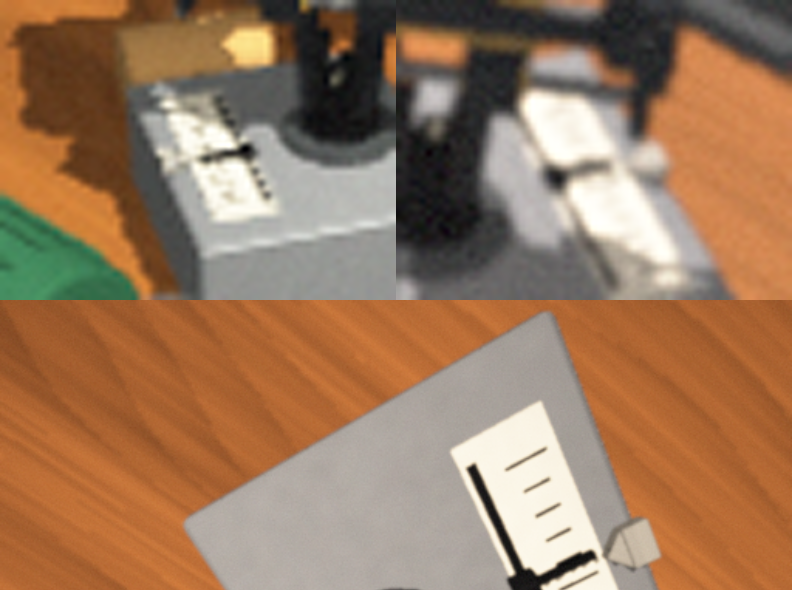

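The wrist view shows the pointer tip at (596,556) and the clip tip at (604,556) in the mosaic, so they are almost in line. I'll compute the remaining gap.

```bash
python3 - <<'E'
from h import *
im,c=load("w6");k=512/792
g=im.astype(int).sum(2)
pt=onz(c,(595*k,(556-300)*k),70);mk=onz(c,(604*k,(556-300)*k),69);hd=onz(c,(523*k,280*k),70)
print(pt,mk,hd)
t1=onz(c,(473*k,167*k),66);t2=onz(c,(512*k,270*k),66);d=t2-t1;print("rail yaw",np.degrees(np.arctan2(-d[0],d[1])))
for y in(-25,-26,-27): r=np.radians(y);v=np.array([-np.sin(r),np.cos(r),0]);print((pt-mk)@v,(hd-mk)@v)
cv2.imwrite("pics/q.png",cv2.resize(im[140:195,320:430,::-1],(792,396),interpolation=cv2.INTER_CUBIC))
E
```

```text
[ 554.39832108 -300.88743546   70.        ] [ 556.46437153 -304.0415082    69.        ] [ 531.97428122 -285.61992493   70.        ]
rail yaw 150.28433839759708
1.9854100403429171 6.345664975922832
1.929164900091401 5.821460397677477
1.8723321175230774 5.295482546201235
```

View pics/q.png

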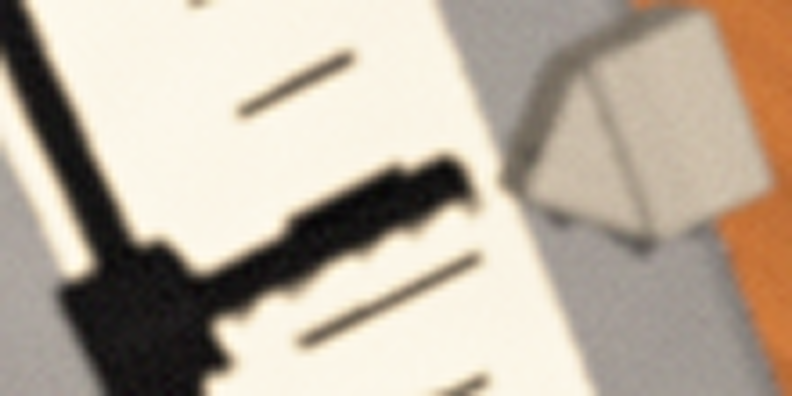

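The pointer is still about 1.9 mm short on the +y side. Another 5.5° clockwise closes the gap.

Call:
jog_arm(
  rows=[
    [[2,0,0],-3],
    [[1,0,0],-2.5],
    [[0,0,0],0],
    [[0,0,0],0],
  ],
)

```text
time_s: 9.6
position: [477.4, -270.0, 84.6]
tcp_rot: [0.002, 0.964, 0.266, 0.001]
ft_force: [3.6, -4.6, -4.7]
gripper_width: 14.1
grip_force: 15.0
```

```bash
python3 - <<'E'
from h import *
im,c=snap("wrist","w7")
g=im.astype(int)
# mark and pointer tips: dark pointer pixels on the white scale, rightmost along box x
r=np.radians(-26);xv=np.array([np.cos(r),np.sin(r),0]);yv=np.array([-np.sin(r),np.cos(r),0])
C=np.array([501,-283,0])
for n in("w6","w7"):
    im,c=load(n); g=im.astype(int).sum(2); B=[]
    for v in range(120,230):
        for u in range(300,460):
            X=onz(c,(u,v),70)-C; x,y=X@xv,X@yv
            if g[v,u]<150 and 43<x<54 and abs(y)<40: B.append((x,y))
    B=np.array(B); print(n,len(B),B.mean(0),np.polyfit(B[:,0],B[:,1],1))
im0,c0=load("w6");print("mark",(onz(c0,(320+507/7.2,140+185/7.2),69)-C)@yv,proj(c0,onz(c0,(390.4,165.7),69)), proj(c,onz(c0,(390.4,165.7),69)))
E
```

```text
w6 122 [48.31076422  9.03018737] [-0.04321887 11.11812382]
w7 102 [48.57833931  6.26431334] [ 0.18292186 -2.62172676]
mark 5.305556501286105 [390.4 165.7] [384.07296731 153.77039774]
```

Call:
jog_arm(
  rows=[
    [[0,0,0],0],
    [[0,0,0],0],
    [[0,0,0],0],
    [[0,0,0],0],
    [[0,0,0],0],
    [[0,0,0],0],
    [[0,0,0],0],
    [[0,0,0],0],
  ],
  jaw=0,
)

```text
time_s: 10.45
position: [475.8, -268.8, 84.6]
tcp_rot: [0.0, 0.964, 0.266, 0.0]
ft_force: [0.6, -0.2, 0.5]
gripper_width: 75.8
grip_force: 0.0
```

Call:
jog_arm(
  rows=[
    [[0,0,20],0],
    [[0,0,40],0],
    [[0,0,45],8],
    [[30,-15,45],8.5],
    [[30,-15,45],8.5],
    [[30,-15,0],8.5],
    [[0,0,0],8.5],
    [[0,0,0],8.5],
    [[0,0,0],8.5],
    [[0,0,0],8.5],
    [[0,0,0],8.5],
    [[0,0,0],8.5],
  ],
)

```text
time_s: 11.65
position: [559.2, -310.4, 269.5]
tcp_rot: [-0.0, 0.532, 0.847, 0.0]
ft_force: [0.2, 0.6, 0.2]
gripper_width: 87.9
grip_force: 0.0
```

Call:
jog_arm(
  rows=[
    [[0,0,0],8.5],
    [[0,0,0],8.5],
    [[0,0,0],8],
    [[0,0,0],0],
    [[0,0,0],0],
    [[0,0,0],0],
  ],
)

```text
time_s: 12.25
position: [559.2, -310.5, 269.7]
tcp_rot: [-0.0, 0.34, 0.941, 0.0]
ft_force: [-0.6, 0.3, 0.7]
gripper_width: 87.9
grip_force: 0.0
```

```bash
python3 - <<'E'
from h import *
im,c=snap("wrist","w8")
r=np.radians(-26);xv=np.array([np.cos(r),np.sin(r),0]);yv=np.array([-np.sin(r),np.cos(r),0]);C=np.array([501,-283,0])
for n in("w4","w8"):
    im,c=load(n); I=np.zeros((200,1000,3),'u1')  # rectified patch at z=70: x 25..65 ,y -100..100, 5px/mm
    xs,ys=np.meshgrid(np.arange(-100,100,.2),np.arange(30,70,.2)); pts=C+[0,0,70]+xs[...,None]*yv+ys[...,None]*xv
    K,R,t=c; q=(pts@R.T+t)@K.T; q=(q[...,:2]/q[...,2:]).astype('f4')
    P=cv2.remap(im,q[...,0],q[...,1],cv2.INTER_LINEAR).astype(int); h=cv2.cvtColor(P.astype('u1'),cv2.COLOR_RGB2HSV)
    g=P.sum(2)
    for x in(46,50,53): 
        row=g[int((x-30)*5)]; i=np.where((row<350)&(abs(xs[0])<62))[0]; print(n,"pointer x",x,len(i),xs[0][i].mean() if len(i) else None)
    for x in(58,59,60,62):
        row=P[int((x-30)*5)]; br=row.sum(1); i=np.where((br>np.median(br[200:800])+30)&(abs(xs[0])<55))[0]; print(n,"mark x",x,len(i),xs[0][i].min() if len(i) else None, xs[0][i].max() if len(i) else None)
E
```

```text
w4 pointer x 46 11 38.60000000000196
w4 pointer x 50 11 38.60000000000196
w4 pointer x 53 11 38.60000000000196
w4 mark x 58 0 None None
w4 mark x 59 2 -27.39999999999897 -27.199999999998965
w4 mark x 60 60 -54.99999999999936 -26.999999999998963
w4 mark x 62 24 3.2000000000014666 7.800000000001532
w8 pointer x 46 12 6.5000000000015135
w8 pointer x 50 12 6.5000000000015135
w8 pointer x 53 12 6.300000000001511
w8 mark x 58 0 None None
w8 mark x 59 14 -54.599999999999355 -51.19999999999931
w8 mark x 60 71 -54.99999999999936 -27.39999999999897
w8 mark x 62 27 2.800000000001461 8.000000000001535
```

Call:
jog_arm(
  rows=[
    [[0,45,20],8],
    [[0,45,20],8],
    [[10,45,0],8],
    [[30,45,0],8],
    [[50,45,0],8],
    [[50,25,0],0],
    [[50,0,0],0],
    [[45,0,0],0],
    [[0,0,0],0],
    [[0,0,0],0],
    [[0,0,0],0],
  ],
)

```text
time_s: 13.4
position: [773.0, -78.3, 310.1]
tcp_rot: [-0.0, -0.003, 1.0, -0.0]
ft_force: [-0.1, -0.3, -0.5]
gripper_width: 88.4
grip_force: 0.0
```

```bash
python3 - <<'E'
from h import *
im,c=snap("wrist","w9")
print(proj(c,[773,-62,150]),proj(c,[723,-62,150]),proj(c,[773,-62,200]))
h=cv2.cvtColor(im,cv2.COLOR_RGB2HSV).astype(int)
g=((h[...,0]>60)&(h[...,0]<100)&(h[...,1]>80)).astype('u1')
gr=((h[...,1]<50)&(h[...,2]>50)).astype('u1')
for nm,m in(("green",g),("grey",gr)):
    N,l,s,ce=cv2.connectedComponentsWithStats(m)
    for j in range(1,N):
        if s[j,4]>150: print(nm,s[j],ce[j].round(1),cv2.minAreaRect(np.argwhere(l==j)[:,::-1].astype('f4')))
# coarse class map, 8 px cells
for v in range(0,384,12):
    print("".join("G" if g[v:v+12,u:u+8].mean()>.5 else "w" if gr[v:v+12,u:u+8].mean()>.5 else "#" if h[v:v+12,u:u+8,2].mean()<50 else "." for u in range(0,512,8)))
E
```

```text
[271.41029198 177.603917  ] [272.40503002 130.5507107 ] [273.91640311 190.77395   ]
green [   69   139   163    93 12779] [151.6 186.3] ((149.69288635253906, 186.70050048828125), (88.13260650634766, 161.16082763671875), 85.91438293457031)
grey [  78    0   78   34 1392] [125.6  11.2] ((116.5, 16.5), (33.0, 77.0), 90.0)
grey [ 269    0   43   36 1234] [289.5  15.1] ((290.0, 17.5), (35.0, 42.0), 90.0)
grey [ 130  117  178  108 5678] [233.9 158.7] ((220.41073608398438, 150.7490997314453), (184.4431915283203, 86.01568603515625), 27.149681091308594)
grey [   0  158   75   28 1327] [ 37.  167.8] ((36.73335266113281, 171.2325897216797), (74.00361633300781, 26.1523380279541), 1.3019527196884155)
grey [  0 202  71  14 248] [ 35.4 208.1] ((35.0, 208.5), (13.0, 70.0), 90.0)
grey [   0  230  111   34 1453] [ 59.4 243.6] ((55.0, 246.5), (33.0, 110.0), 90.0)
grey [   67   292   383    30 10110] [258.4 307.5] ((258.0, 306.5), (382.0, 29.0), 0.0)
...........wwwwwwww...............wwwww.........................
..............wwwww...............wwwww.........................
.................w.......
[... 1224 characters left out ...]
..######....................######...............#
###########....#######.....................#######....##########
########.....########......................########.....########
#######....##########....w..............w...########.....#######
#######.wwwwwwwwwwwwwwwwwwwwwwwwwwwwwwwwwwwwwwwwwwwwwwww..##w###
######...wwwwwwwwwwwwwwwwwwwwwwwwwwwwwwwwwwwwwwwwwwwwwww..######
#######...######...............................########...######
################................................################
###############...................................######........
#############################..............................#####
################################################################
```

```bash
python3 - <<'E'
from h import *
im,c=load("w9"); h=cv2.cvtColor(im,cv2.COLOR_RGB2HSV).astype(int)
gr=((h[...,1]<60)&(h[...,2]>40))
E=[]
for v in range(122,232,3):
    u=np.where(gr[v,256:312])[0]+256
    print(v,(u.min(),u.max(),len(u)) if len(u) else None, end=" ")
    if len(u)>14: E.append((v,u.min(),u.max()))
print()
o=-c[1].T@c[2];print("cam",o)
# front tangent row for candidate cx
for cx in(765,770,775,780,785):
    dx,dz=cx-o[0],150-o[2]; D=np.hypot(dx,dz);a=np.arctan2(dz,dx);b=np.arcsin(50/D); L=np.sqrt(D*D-2500)
    out=[]
    for s in(-1,1):
        t=a+s*b; X=[o[0]+L*np.cos(t),-62,o[2]+L*np.sin(t)]; out.append(proj(c,X)[1].round(1))
    print(cx,out)
E
```

```text
122 None 125 None 128 None 131 None 134 (np.int64(265), np.int64(282), 18) 137 (np.int64(263), np.int64(284), 22) 140 (np.int64(263), np.int64(284), 22) 143 (np.int64(263), np.int64(285), 23) 146 (np.int64(263), np.int64(285), 23) 149 (np.int64(263), np.int64(286), 24) 152 (np.int64(263), np.int64(286), 24) 155 (np.int64(264), np.int64(287), 24) 158 (np.int64(264), np.int64(287), 24) 161 (np.int64(264), np.int64(287), 24) 164 (np.int64(264), np.int64(288), 25) 167 (np.int64(264), np.int64(290), 27) 170 (np.int64(264), np.int64(291), 28) 173 (np.int64(264), np.int64(306), 43) 176 (np.int64(256), np.int64(307), 52) 179 (np.int64(256), np.int64(307), 52) 182 (np.int64(256), np.int64(307), 52) 185 (np.int64(256), np.int64(293), 38) 188 (np.int64(265), np.int64(292), 28) 191 (np.int64(266), np.int64(291), 26) 194 (np.int64(266), np.int64(289), 24) 197 (np.int64(266), np.int64(289), 24) 200 (np.int64(266), np.int64(289), 24) 203 (np.int64(266), np.int64(289), 24) 206 (np.int64(267), np.int64(289), 23) 209 (np.int64(267), np.int64(289), 23) 212 (np.int64(267), np.int64(289), 23) 215 (np.int64(267), np.int64(289), 23) 218 (np.int64(267), np.int64(289), 23) 221 (np.int64(268), np.int64(288), 21) 224 (np.int64(269), np.int64(281), 13) 227 None 230 None 
cam [696.78306791 -77.68027922 456.39354527]
765 [np.float64(122.5), np.float64(217.0)]
770 [np.float64(127.4), np.float64(221.4)]
775 [np.float64(132.3), np.float64(225.8)]
780 [np.float64(137.1), np.float64(230.1)]
785 [np.float64(141.9), np.float64(234.4)]
```

```bash
python3 - <<'E'
from h import *
im,c=load("w9"); h=cv2.cvtColor(im,cv2.COLOR_RGB2HSV).astype(int)
gr=((h[...,1]<60)&(h[...,2]>40)); cx=774.5
def hit(p):
    o,d=ray(c,p); a=d[0]**2+d[2]**2;b=d[0]*(o[0]-cx)+d[2]*(o[2]-150);q=(o[0]-cx)**2+(o[2]-150)**2-2500
    return o+d*(-b-np.sqrt(max(b*b-a*q,0)))/a
for side in("L","R"):
    Q=[]
    for v in list(range(140,165))+list(range(194,217)):
        u=np.where(gr[v,256:312])[0]+256; Q.append(hit((u.max()+.5 if side=="R" else u.min()-.5,v)))
    Q=np.array(Q); f=np.polyfit(Q[:,0],Q[:,1],1); print(side,"yaw",np.degrees(np.arctan(f[0])),"y at cx",np.polyval(f,cx),"std",(Q[:,1]-np.polyval(f,Q[:,0])).std(),Q[:,0].min(),Q[:,0].max())
# motor top ridge: green blob edges front/back as cylinder silhouette slope
g=((h[...,0]>60)&(h[...,0]<100)&(h[...,1]>80))
for nm,fn in(("front",np.min),("back",np.max)):
    P=[(u,fn(np.where(g[:,u])[0])) for u in range(85,220,3) if g[:,u].any()]
    P=np.array(P);f=np.polyfit(P[:,0],P[:,1],1);r=P[:,1]-np.polyval(f,P[:,0]);k=abs(r)<2*r.std();f=np.polyfit(P[k,0],P[k,1],1)
    A=onz(c,(100,np.polyval(f,100)),165);B=onz(c,(210,np.polyval(f,210)),165);d=B-A;print(nm,f,"yaw",np.degrees(np.arctan2(-d[0],d[1])))
# axle end row
ax=np.where(gr[165:192,300:306])[0]+165;print("axle rows at 303",ax.min(),ax.max(), onz(c,(303,(ax.min()+ax.max())/2),150), onz(c,(260,180),150))
E
```

```text
L yaw 3.928575290777259 y at cx -69.82733548978482 std 0.24374363696546186 730.0443190200137 800.8460440854266
R yaw 3.8492759568356045 y at cx -47.71031970204644 std 0.2621293541404133 729.9322204504524 800.6592423644813
front [-1.08497629e-01  1.61245325e+02] yaw 6.464919692487941
back [ -0.46341926 311.24630252] yaw 26.19733434131998
axle rows at 303 172 184 [773.22211209 -27.75914363 150.        ] [775.75633237 -74.33428145 150.        ]
```

Call:
jog_arm(
  rows=[
    [[-25,36,0],3],
    [[-28,36,0],3],
    [[-28,36,0],3],
    [[-28,36,0],3],
    [[-28,36,0],3],
    [[-28,36,0],1.2],
    [[-28,36,-10],0],
    [[-28,36,-20],0],
    [[-28,36,-20],0],
    [[-28,36,-20],0],
    [[-26,36,0],0],
    [[-26,35,0],0],
  ],
  jaw=0.43,
)

```text
time_s: 14.65
position: [442.4, 352.8, 240.5]
tcp_rot: [0.001, -0.144, 0.99, 0.0]
ft_force: [1.3, 1.1, 0.3]
gripper_width: 50.3
grip_force: 0.0
```

Call:
jog_arm(
  rows=[
    [[0,0,0],0],
    [[0,0,0],0],
    [[0,0,0],0],
  ],
)

```text
time_s: 14.95
position: [445.2, 351.9, 240.9]
tcp_rot: [0.001, -0.144, 0.99, 0.0]
ft_force: [-0.2, -0.1, -0.4]
gripper_width: 50.4
grip_force: 0.0
```

Call:
jog_arm(
  rows=[
    [[0,0.5,-25],0],
    [[0,0,-25],0],
    [[0,0,-25],0],
    [[0,0,-15],0],
    [[0,0,-10],0],
    [[0,0,-10],0],
    [[0,0,-8],0],
    [[0,0,-5],0],
    [[0,0,-5],0],
    [[0,0,0],0],
    [[0,0,0],0],
  ],
)

```text
time_s: 16.05
position: [445.0, 353.7, 112.0]
tcp_rot: [0.0, -0.145, 0.989, 0.0]
ft_force: [-0.0, 0.2, -1.0]
gripper_width: 50.2
grip_force: 0.0
```

Call:
jog_arm(
  rows=[
    [[0,0,0],0],
    [[0,0,0],0],
    [[0,0,0],0],
    [[0,0,0],0],
    [[0,0,0],0],
    [[0,0,0],0],
    [[0,0,0],0],
    [[0,0,0],0],
  ],
  jaw=1,
  squeeze=40,
)

```text
time_s: 16.85
position: [445.0, 353.3, 111.9]
tcp_rot: [0.0, -0.144, 0.99, -0.0]
ft_force: [-0.7, -2.0, 1.8]
gripper_width: 21.0
grip_force: 39.3
```

Call:
jog_arm(
  rows=[
    [[-8,-2.4,8.3],0],
    [[-8,-2.4,8.3],0],
    [[-8,-2.4,8.3],0],
    [[-8,-2.4,8.3],0],
    [[-8,-2.4,8.3],0],
    [[0,0,0],0],
  ],
)

```text
time_s: 17.45
position: [403.9, 341.5, 154.8]
tcp_rot: [0.0, -0.145, 0.989, 0.0]
ft_force: [-2.1, -0.3, -1.1]
gripper_width: 21.2
grip_force: 39.3
```

Call:
jog_arm(
  rows=[
    [[-8,-2.4,8.3],0],
    [[-8,-2.4,8.3],0],
    [[-8,-2.4,8.3],0],
    [[-8,-2.4,8.3],0],
    [[-8,-2.4,8.3],0],
    [[-2,0,15],0],
    [[0,0,15],0],
    [[0,0,10],0],
    [[0,0,0],0],
    [[0,0,0],0],
    [[0,0,0],0],
  ],
)

```text
time_s: 18.55
position: [362.7, 329.2, 234.0]
tcp_rot: [-0.001, -0.144, 0.99, -0.0]
ft_force: [-0.6, 0.2, -1.5]
gripper_width: 20.7
grip_force: 39.3
```

```bash
cat >> h.py <<'E'
def rod(name,fn,R0=None):
    "reddish-dark handle / steel pixels near the gripper, returned as mask image"
    im,c=snap(name,fn); return im,c
E
python3 - <<'E'
from h import *
s=arm.observe();print(s["position"],s["ft_force"],s["grip_force"])
g=s["position"]+np.array([0,0,15.])
for n in("scene","side"):
    im,c=snap(n,n+"2"); print(n,"grip px",proj(c,g))
    u=np.array([np.cos(np.radians(17)),np.sin(np.radians(17))])
    for el in(-90,-60,-45,-30,0):
        e=np.radians(el);X=g+130*np.array([*(u*np.cos(e)),np.sin(e)]);print(el,proj(c,X).round(),proj(c,g-50*np.array([*(u*np.cos(e)),np.sin(e)])).round())
E
```

```text
[362.68749748 329.15275748 233.98941807] [-0.5633461   0.22509371 -1.47010284] 39.27721214859048
scene grip px [461.86262483 175.00974061]
-90 [448. 217.] [468. 157.]
-60 [445. 226.] [469. 155.]
-45 [445. 226.] [468. 156.]
-30 [446. 222.] [468. 158.]
0 [451. 204.] [465. 165.]
side grip px [103.48467991 134.54695221]
-90 [113. 172.] [100. 119.]
-60 [127. 160.] [ 93. 123.]
-45 [132. 151.] [ 91. 127.]
-30 [135. 142.] [ 89. 131.]
0 [136. 121.] [ 89. 140.]
```

```bash
python3 - <<'E'
from h import *
for n,(x0,x1,y0,y1) in{"side":(84,146,108,182),"scene":(430,485,150,235)}.items():
    a,_=load(n+"0");b,c=load(n+"2"); h=cv2.cvtColor(b,cv2.COLOR_RGB2HSV).astype(int)
    d=np.abs(a.astype(int)-b).sum(2)
    print(n)
    for v in range(y0,y1,2):
        print(v,"".join("." if d[v,u]<60 else "Y" if 18<h[v,u,0]<34 and h[v,u,1]>130 and h[v,u,2]>70 else "s" if h[v,u,1]<70 and h[v,u,2]>70 else "#" if h[v,u,2]<45 else "r" if h[v,u,0]<14 and h[v,u,2]<130 else "+" for u in range(x0,x1)))
E
```

```text
side
108 ++++#+#######+##################++r+s++ssssss.................
110 ++YY+++++r++##########################+#####ss................
112 +r+++YY+++++Y+++++r+##+###+#######+#########rs................
114 #++Y++++rrrr+++++Y+++#+#####################ss................
116 #++++sss++######r++++######################+ss................
118 ++++++s++++##++r+++++++#################+r++ss................
120 sssssssss######++++sss+++#++################ss................
122 ........ss####+#++++r+r+#r##+r+########r+sssss................
124 ........ssrrr#####+#########+++###+ssssss.....................
126 ......ss+rr+rrr###+######++##+sssss...........................
128 .....s+rrrrrrrrr+##########sss................................
130 ....srrrrrrrrrrrrr##+#####+s..................................
132 ....srrrrrrrrr+rrrrr######rss.................................
134 ....s+rrrrrrrrr+rrrr#######ss.................................
136 .....sss+r+sssr++rrrr######+ss................................
138 .............ssrrrrr+#######r++s..............................
140 ..............+++++
[... 3269 characters left out ...]
+sss+.......++++++++++++++..............
214 ++++++.........ssss+++++++++++++++++++++++++++.........
216 ..++++++++++++ssss++++++++++++++++++++++++++++++++.....
218 ...+++++++++++sss+++++++++++++++++++++++++++++++++++...
220 ......+++++++sss+++++++++++++++++++++++++++++++++++++++
222 .......+++++sss++++++++++++++++++++++++++++++++++++++++
224 ........++++sss++++++++++++++++++++++++++++++++++++++++
226 ........+++++++++++++++++++++++++++++++++++++++++++++++
228 ........+++++++++++++++++++++++++++++++++++++++++++++++
230 ......+++++++++++++++++++++++++++++++++++++++++++++++++
232 ......+++++++++++.+++++++++++++++++++++++++++++++++++++
234 .....+++++++++++......+++++++++++++++++++++++++++++++++
```

The burnisher is out and firmly held, with the tip still about 45° down: the tip at scene px (443,225) matches the −45° prediction of (445,226). The wrist only turns about z. So I'll level it by resting the tip on the free near/+y corner of the fixed speed box top and lowering the grip, which pivots it in the pads.

Call:
jog_arm(
  rows=[
    [[20,-42,0],-4],
    [[15,-42,0],-4],
    [[10,-42,0],-4],
    [[5,-42,0],-4],
    [[5,-42,0],-4],
    [[5,-42,0],-4],
    [[5,-42,0],-4],
    [[0,-42,0],-4],
    [[0,-42,0],-4],
    [[0,-42,0],-4],
    [[0,-42,0],-2.5],
    [[0,-42,0],0],
  ],
)

```text
time_s: 19.85
position: [427.3, -176.2, 234.2]
tcp_rot: [-0.0, 0.225, 0.974, 0.0]
ft_force: [1.0, -0.6, -0.0]
gripper_width: 21.1
grip_force: 39.3
```

Call:
jog_arm(
  rows=[
    [[0,0,-20],0],
    [[0,0,-20],0],
    [[0,0,0],0],
    [[0,0,0],0],
    [[0,0,0],0],
  ],
)

```text
time_s: 20.35
position: [428.5, -174.5, 195.6]
tcp_rot: [0.001, 0.224, 0.975, -0.0]
ft_force: [-0.5, -0.0, -0.5]
gripper_width: 21.2
grip_force: 39.3
```

```bash
python3 - <<'E'
from h import *
s=arm.observe();q=s["tcp_rot"];ya=2*np.arctan2(q[2],q[1])-np.pi/2; print(s["position"],np.degrees(ya)-90)
g=s["position"]+np.array([0,0,14.]);u=np.array([np.cos(ya-np.pi/2),np.sin(ya-np.pi/2)])
r=np.radians(-26);xv=np.array([np.cos(r),np.sin(r)]);yv=np.array([-np.sin(r),np.cos(r)]);C=np.array([501,-283])
print("tip in box",(g[:2]+92*u-C)@xv,(g[:2]+92*u-C)@yv)
im,c=snap("side","side3");h=cv2.cvtColor(im,cv2.COLOR_RGB2HSV).astype(int);a,_=load("side1")
for el in(-60,-45,-30,0):
    e=np.radians(el);d=np.array([*(u*np.cos(e)),np.sin(e)]);print(el,proj(c,g+130*d).round(),proj(c,g+80*d).round(),proj(c,g-40*d).round())
E
```

```text
[ 428.51305299 -174.54306598  195.64069814] -25.859741710844673
tip in box -20.69550260928279 65.929473406157
-60 [252. 239.] [242. 227.] [216. 195.]
-45 [262. 231.] [248. 222.] [212. 198.]
-30 [270. 221.] [253. 216.] [210. 202.]
0 [277. 198.] [258. 201.] [208. 209.]
```

Call:
jog_arm(
  rows=[
    [[0,0,-20],0],
    [[0,0,-15],0],
    [[0,0,-8],0],
    [[0,0,-5],0],
    [[0,0,0],0],
    [[0,0,0],0],
  ],
)

```text
time_s: 21.0
position: [428.5, -174.7, 147.5]
tcp_rot: [0.001, 0.224, 0.975, -0.0]
ft_force: [0.2, -0.4, -0.7]
gripper_width: 21.4
grip_force: 39.3
```

Call:
jog_arm(
  rows=[
    [[-3,1.5,-4],0],
    [[-3,1.5,-4],0],
    [[-3,1.5,-4],0],
    [[-3,1.3,-5],0],
    [[-3,1.3,-5],0],
    [[0,0,0],0],
  ],
)

```text
time_s: 21.6
position: [411.8, -167.2, 124.0]
tcp_rot: [-0.001, 0.224, 0.975, 0.0]
ft_force: [-3.2, -0.6, 3.4]
gripper_width: 21.1
grip_force: 39.9
```

Call:
jog_arm(
  rows=[
    [[-3.5,1.7,-7],0],
    [[-3,1.5,-7],0],
    [[-3,1.5,-8],0],
    [[-2.5,1.3,-8],0],
    [[-2,1,-8],0],
    [[-1.5,0.5,-8],0],
    [[-1,0.5,-8],0],
    [[0,0,-7],0],
    [[0,0,0],0],
    [[0,0,0],0],
  ],
)

```text
time_s: 22.6
position: [396.4, -159.4, 63.5]
tcp_rot: [-0.0, 0.224, 0.975, 0.0]
ft_force: [-1.1, -0.8, 1.5]
gripper_width: 21.1
grip_force: 40.0
```

```bash
python3 - <<'E'
from h import *
s=arm.observe();q=s["tcp_rot"];ya=2*np.arctan2(q[2],q[1])-np.pi/2;print(s["position"])
g=s["position"]+np.array([0,0,14.]);u=np.array([np.cos(ya-np.pi/2),np.sin(ya-np.pi/2)])
for n in("side","scene"):
    im,c=snap(n,n+"4");a,_=load(n+"1");h=cv2.cvtColor(im,cv2.COLOR_RGB2HSV).astype(int)
    for el in(-30,-15,0): e=np.radians(el);d=np.array([*(u*np.cos(e)),np.sin(e)]);print(n,el,[proj(c,g+k*d).round().tolist() for k in(130,80,35,-40)])
    if n=="side": 
        for v in range(215,270,2): print(v,"".join("Y" if 18<h[v,x,0]<34 and h[v,x,1]>130 and h[v,x,2]>70 else "s" if h[v,x,1]<70 and h[v,x,2]>150 else "g" if h[v,x,1]<70 and h[v,x,2]>60 else "#" if h[v,x,2]<45 else "r" if h[v,x,0]<14 and h[v,x,2]<100 else "." for x in range(185,285)))
E
```

```text
[ 396.41200133 -159.39160089   63.5310851 ]
side -30 [[256.0, 263.0], [240.0, 259.0], [225.0, 256.0], [199.0, 249.0]]
side -15 [[261.0, 253.0], [243.0, 253.0], [226.0, 253.0], [197.0, 252.0]]
side 0 [[263.0, 243.0], [244.0, 247.0], [227.0, 250.0], [197.0, 256.0]]
215 .........r#..g.#####################.##.##r...sssssssssssssss.......................................
217 .........r...gggg..####..#####.#.#.#.#rrrr....sssssssssssssss.......................................
219 .........rgggg.....#...#.###..#...#............gssssssssssggg.......................................
221 .............g.#.#.#....#.###.#####..r.......ssssgggggggggggss......................................
223 ............ggg..#....#####.#.#####.##r......ssssssssssssssssss.....................................
225 ............gggg.##.###.#..########.##r......ssssssssssssssssss.....................................
227 ............ggg....#####.#####.#.#####g.......ssssssssssssssss......................................
229 .................gg#####.####.#.#.####g.........ssssssssssss.....................................
[... 1626 characters left out ...]
..............ggggsssssssssggggg.##############.ggggsssss
263 .........................................................gggggsssssssgggggg..##############gggggssss
265 .........................................................ggggggssssssggggggr..#############ggggggsss
267 .........................................................ggg.gggsssssggggggggr.##########.gggggggsss
269 ...........................................................gr#gggsssssggggggggggg..#.....gggggggssss
scene -30 [[268.0, 183.0], [281.0, 175.0], [292.0, 167.0], [311.0, 154.0]]
scene -15 [[265.0, 176.0], [279.0, 170.0], [291.0, 165.0], [312.0, 157.0]]
scene 0 [[263.0, 167.0], [278.0, 165.0], [291.0, 163.0], [312.0, 159.0]]
```

Call:
jog_arm(
  rows=[
    [[0,0,-4],0],
    [[0,0,-4],0],
    [[0,0,0],0],
    [[0,0,0],0],
  ],
)

```text
time_s: 23.1
position: [396.8, -159.7, 56.0]
tcp_rot: [0.0, 0.224, 0.975, -0.0]
ft_force: [-0.2, 0.3, 3.7]
gripper_width: 20.6
grip_force: 40.0
```

Call:
jog_arm(
  rows=[
    [[0,0,15],0],
    [[0,0,25],0],
    [[0,0,25],0],
    [[15,10,15],5],
    [[15,12,0],5],
    [[15,15,0],5],
    [[15,15,0],5],
    [[15,15,0],5],
    [[23,15,0],5],
    [[0,0,0],0],
    [[0,0,0],0],
    [[0,0,0],0],
  ],
)

```text
time_s: 24.3
position: [493.3, -77.7, 135.1]
tcp_rot: [-0.001, -0.035, 0.999, 0.0]
ft_force: [0.1, -0.4, -0.6]
gripper_width: 21.1
grip_force: 40.0
```

```bash
python3 - <<'E'
from h import *
s=arm.observe();q=s["tcp_rot"];ya=2*np.arctan2(q[2],q[1])-np.pi/2;print(s["position"],np.degrees(ya)-90,s["grip_force"])
g=s["position"]+np.array([0,0,14.]);u=np.array([np.cos(ya-np.pi/2),np.sin(ya-np.pi/2)])
for n in("side","scene"):
    im,c=snap(n,n+"5");h=cv2.cvtColor(im,cv2.COLOR_RGB2HSV).astype(int);b,_=load(n+"4");d0=np.abs(im.astype(int)-b).sum(2)
    for el in(-15,0,15): e=np.radians(el);d=np.array([*(u*np.cos(e)),np.sin(e)]);print(n,el,[proj(c,g+k*d).round().tolist() for k in(130,85,30,-40)])
    P=[proj(c,g+k*np.array([*u,0])) for k in(60,145)]
    x0,x1=int(min(p[0] for p in P))-6,int(max(p[0] for p in P))+10;y0,y1=int(min(p[1] for p in P))-14,int(max(p[1] for p in P))+14
    print(x0,y0)
    for v in range(y0,y1): print(v,"".join("." if d0[v,x]<50 else "Y" if 18<h[v,x,0]<34 and h[v,x,1]>130 and h[v,x,2]>70 else "s" if h[v,x,1]<80 and h[v,x,2]>60 else "#" if h[v,x,2]<45 else "r" if h[v,x,0]<14 and h[v,x,2]<100 else "+" for x in range(x0,x1)))
E
```

```text
[493.25563277 -77.66583378 135.13299944] 4.056159293918114 39.991870522499084
side -15 [[254.0, 194.0], [244.0, 196.0], [230.0, 199.0], [211.0, 204.0]]
side 0 [[255.0, 184.0], [245.0, 189.0], [230.0, 197.0], [211.0, 207.0]]
side 15 [[254.0, 174.0], [244.0, 183.0], [230.0, 195.0], [212.0, 210.0]]
232 167
167 ###+r++.............................
168 ####+++.............................
169 ####+++.............................
170 ###+#r+.............................
171 #####r++............................
172 #####r++............................
173 +####++++...........................
174 ######r++++.........................
175 #######rr+++.....+..................
176 ########rsr+++++++++................
177 ###########rrr+rrrrr+++.............
178 #####+############++rr+++...........
179 ###r+++####+#####++++#rr++..........
180 ###++Y+###########++###r++..........
181 ##rs+++######r#####+###r++..........
182 ####+r###+#####++#+####+++..........
183 #+###################+#r++..........
184 #######################s++..........
185 #####+###++##+########+s+...........
186 ####+++##+++
[... 1973 characters left out ...]
+++
180 ...sssssssss..ssss.ss.++++++++++++++
181 ...sssssssssssss.ssss+++++++++++++++
182 ....ssssss.ssss.sssss.++++++++++++++
183 ....sssssssss.sssssss+++++++++++++++
184 ....ssssss.ssssssssss.++++++++++++++
185 ...sssssssssssssssssss.....+++++++++
186 ...ss.sssssssssssssss++.....+.++....
187 ...s..sssssssssssssssr+++++++++.....
188 ......ssssssssssssss+rrr++++++++....
189 ......ssssssss+r+rrrrrrrrr++r+++....
190 ......sssrr+r++rrrr+rrrrrr+r++++....
191 ......++++rrrrr++rrrr+rrrrrrrr+r++..
192 ........+rr+rrrrr+rrrrrrrrrrrrrr++++
193 .......+++r++rrr++++rrrrrrrrrrrr+r++
194 ........++++rrr+++r+rrr+rr++rrrrr+rr
195 ..........++++rrrrr++rrr+rr+rrr+rrr+
196 .........+r++rrr++r++++rrrrr+rrrrr++
```

The rod's slope in the scene view (about 6/9) matches the level prediction (8/12), so the burnisher is level and pointing at 4°. Now I move it slowly up to the wheel.

Call:
jog_arm(
  rows=[
    [[10,0.5,1],0],
    [[10,0.5,0],0],
    [[10,0.5,0],0],
    [[10,0.5,0],0],
    [[10,0.5,0],0],
    [[10,0.5,0],0],
    [[8,0.5,0],0],
    [[3,0.5,0],0],
    [[0,0,0],0],
    [[0,0,0],0],
    [[0,0,0],0],
    [[0,0,0],0],
  ],
)

```text
time_s: 25.6
position: [565.0, -73.5, 136.8]
tcp_rot: [-0.0, -0.036, 0.999, 0.0]
ft_force: [0.1, -1.4, -1.9]
gripper_width: 20.8
grip_force: 40.0
```

```bash
python3 - <<'E'
from h import *
s=arm.observe();q=s["tcp_rot"];ya=2*np.arctan2(q[2],q[1])-np.pi/2;print(s["position"],np.degrees(ya)-90,s["ft_force"])
g=s["position"]+np.array([0,0,14.]);u=np.array([np.cos(ya-np.pi/2),np.sin(ya-np.pi/2),0])
for n in("scene","side"):
    im,c=snap(n,n+"6");b,_=load(n+"5");h=cv2.cvtColor(im,cv2.COLOR_RGB2HSV).astype(int);d0=np.abs(im.astype(int)-b).sum(2)
    print(n,"tip pred",proj(c,g+130*u),"wheel front",proj(c,[724.6,-62.3,150]),"ferrule",proj(c,g-45*u+53*u))
    x,y=proj(c,g+120*u).astype(int)
    for v in range(y-16,y+16): print(v,x-24,"".join("." if d0[v,k]<45 else "Y" if 18<h[v,k,0]<34 and h[v,k,1]>130 else "s" if h[v,k,1]<80 and h[v,k,2]>60 else "#" if h[v,k,2]<45 else "+" for k in range(x-24,x+32)))
E
```

```text
[565.02984672 -73.47137175 136.76703755] 4.104093190885081 [ 0.13765378 -1.41222437 -1.9335062 ]
scene tip pred [251.45622304 192.21685165] wheel front [243.38205856 197.32949527] ferrule [281.65094449 173.65551049]
174 230 ....sssssssssssssssssssssssssssssssssssssssss.++++++++##
175 230 .....sssssssssssssssssssssssssssssssssssssss++++++++++##
176 230 .....ssssssssssssssssssssssssssss.sssssssss+YYY+++++++##
177 230 ......sssssssssssssssssssssssssss.ssssssss+YYYYY+++++++#
178 230 ......sssssssssssssssssssssssssss.sssssssYYYYYYYY++++++#
179 230 .......ssssssssssssssssssssssssss.sssssss++YYYYYY++++.+#
180 230 ........sssssssssssssssssssssssssssssssssss.YYYY++....++
181 230 ........sssssssssssssssssssssssss.ssssssss.s+YYY.ss+...+
182 230 ........sssssssssssssssssssssssss.sssssss.ss+Y+ssss+....
183 230 ........ssssssssssssssssssssssss..sssssssss++ssssss+....
184 230 .........sssssssssssssssssssssss..ssssss.ssssssssss++...
185 230 .........sssssssssssssssssssssss.ssssssssssssssssss+++++
186 230 ........sssssssssssssssssssssssssssssssssssssssssss+++++
187 230 .........sssssssssssssssssssss.
[... 2693 characters left out ...]
s+...#############+++s+...........................
181 245 +++ssssss..###############+++...........................
182 245 +++...ssss.######+####+#+++++...........................
183 245 .+...+++++.########+###++++.............................
184 245 ......++++.###++#####++++++.............................
185 245 .....s+++++#++++###s++++................................
186 245 ......+++++##++##++++++.................................
187 245 ......++Y++###++++++....................................
188 245 ......+++.+##+++++......................................
189 245 .......++.+++++++.......................................
190 245 ......+++++++++.........................................
```

In the scene view the tip is at about (252.5,194), against a prediction of (251.5,192). The gap to the wheel's front edge at (243,197) matches 30 mm. I'm handing in.

```bash
python3 -c "
from cell import arm
print(arm.close_job())"
```

```text
the job is handed in; nothing more can be done
None
```

The job is handed in, but the judge returned no verdict: by my measurements the pointer is about 1 mm from the mark, and the burnisher is held level with its tip about 30 mm short of the middle of the wheel's front edge.

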